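Lock the lid on the pressure cooker

TASK

Close the pressure cooker on the kitchen counter: take its own steel lid (the one with a straight bar grip and two lugs on its rim), set it level on the pot so that the lugs drop through the two gaps in the pot's rim, then turn it clockwise (seen from above) until it is locked, with its grip in line with the pot's two side handles. Let go of it, and leave the saucepan lid with the round knob where it lies.

Things in the scene. Friction and masses are not known exactly. Their poses are not given: they have to be found in the camera images.
- lid: Loose steel lid, 0.5-0.8 kg. Origin: centre of underside, z up. Plug tapering from radius 58 to 66 mm (height 0-14), disc radius 86 (14-21). Two lugs along +x and -x, to radius 106, 26 wide, height 14-20. Black bar grip over the middle, also along x: 104 long, 22 wide, height 32-60, on two posts. Steam valve at x 40, y 46, 36 high; pin at x -45, y -40. Fits either way round.
- pot: Steel pot on a cork trivet, fixed. Origin: centre of the trivet's underside, z up. Inner radius 76 mm, rim at height 105: a lid fully home has its origin 91 above the pot's. Black side handles along +x and -x, to radius 132, height 89. Raised dark collar on it: radius 95-110, top at 123, with two gaps. Lugs run under it (8 play) clockwise from the gaps to a stop just past the side handles.
- pot_gap (a point): Middle of one of the collar's two gaps, at rim height (105 mm), 100 mm from the pot's axis, 50 degrees counterclockwise (from above) from the pot's +x; the other lies across the pot. Each is 40 degrees wide: a lug has 12 degrees to spare each way. A lid that misses rides 18 mm too high. The lid turns freely, no spring: 50 degrees clockwise from here its x is in line with the pot's x: locked.
- saucepan_lid: Bystander, not to be moved: round saucepan lid, glass with a steel edge of radius 90 mm, no lugs, a round black knob in the middle 42 wide, top at 61. Loose, 0.5 kg. Origin: centre of its underside. Pot, lid and saucepan lid stand in any order from left to right, at least 230 mm apart centre to centre.
Mind the look-alikes: they are no part of the job. What is shaped like the lid but blue or pink is not meant.

How it is judged:
By the outcome, as a careful person would: the job done as asked, in the order asked, and still so for the second after the job is handed in, with the robot touching nothing.
It also fails if it takes over 45 s, if anything falls off the work surface, if the arm or the gripper's body presses on something with over 40 N, if the wrist force passes 120 N, or if a joint passes its speed limit or range.

ROBOT

A 6-joint arm with a two-finger parallel gripper is mounted at the origin on the work surface. World frame = base frame: x ahead of the robot, y to its left, z up, the work surface at z = 0. Lengths are in m, angles in rad, forces in N, time in s.
With the tool pointing down it reaches from about 0.35 to 0.775 m from the base axis. Payload 7.3 kg.
Tool frame: the origin (TCP) lies midway between the tips of the shut fingers; the grasp point (between the pads) lies 19 mm behind it (robot.grip_depth is the z of the grasp point in the tool frame, in m); z points along the fingers, y is the line along which they close (so a half turn about z gives the same grasp; the last joint's range is limited). The gripper opens to 92 mm and grips with 3 to 60 N. Pads are 19 mm wide; open, the fingers measure 130 mm over their backs; the gripper's body (75 mm by 190 mm) begins 47 mm behind the grasp point.
Start: joints at [-1.261, 0.342, 1.524, -0, 1.275, -0.146], TCP at [0.231, -0.471, 0.227] pointing down, gripper open.
Joint ranges: [-2.53, 2.53], [-0.77, 2.02], [0.04, 2.7], [-1, 4.14], [0.28, 2.66], [-3.11, 3.11]. Speed limits (rad/s): [2.57, 2.57, 3.14, 3.14, 3.14, 3.14].

INTERFACE

Orientations are given as [roll, pitch, yaw] about the fixed x, y, z axes, in that order (R = Rz(yaw) Ry(pitch) Rx(roll)).
In Python, from cell import robot, viewer gives the robot as it stands.
- The arm moves only by the tool step_arm, never from a script. Its argument "increments" is a list of rows, each an object with "delta_pos": the shift along the tool's x, y, z in cm, a list of three; "dr": the turn, a rotation vector about the tool's x, y, z in degrees, a list of three; "fingers": the closure, from -1 (fully open) to 1 (shut), so that 0 is half open. In form: [{"delta_pos": [tx, ty, tz], "dr": [wx, wy, wz], "fingers": fingers}, ...]. A call has exactly 5 rows; each row is the pose to reach, as a shift and turn from the pose commanded when the call began, along the tool's axes at that moment; what a row does not reach only later rows make up. A row lasts 1/8 s, in which the tool goes at most 62.5 mm and 10.7 degrees, less where a joint would pass 70% of its speed; a pose out of reach is approached as far as the arm can. A call with a gripper value outside its range is refused whole. The fingers move at their own pace and stop on an object; "newtons" is the grip in N (left out, the last holds). Time passes only in rows, so rows that repeat a pose let the fingers close, or fill a call up. It gives the time, the measured TCP pose, the force, the opening and the grip force at its end, in the units of the state.
- robot.observe(): the state, without advancing time (a new reading comes with each control period).
- viewer.read_camera(name): name is "scene" or "top"; returns the picture (384x512x3 uint8, red, green, blue); there is no depth.
- viewer.camera_params(name): a dict with "K" (3x3 intrinsics, pixels), "T" (4x4, takes a point from camera to world coordinates). Camera axes: x right, y down, z forward; pixel columns grow to the right and rows downward; lengths in m; the calibration is good to about 2 mm. A picture is of the moment at which its call begins. camera_params takes no time and is no camera call.
- robot.hand_in(): hands the job in; it is judged then, once.
The state is a dict: "time": time; "qpos": joint angles; "qvel": joint speeds; "joint_efforts": joint torques, N m; "tool_pos": TCP position; "tool_rot": TCP orientation; "contact_force": force on the tool from outside, world axes, zero at the start; "torque": the same for the moment, N m; "opening": finger opening in m; "grip_force": force on a finger pad.
Only numpy, scipy, OpenCV 4.12 (cv2) and the standard library are available. Lean on these libraries where they do the work, as an engineer would, in place of code of your own. Each camera call takes 0.05 s, during which the arm holds its last target. There are 200 camera calls.

## Working session

There is one attempt and no reset: what is moved stays moved. The work goes in short steps, Python scripts to look and compute and a tool call to move; the robot and the scene stay as the last step left them, time stands still between calls to the robot, and variables do not carry over. Pictures are saved under pics/ and viewed, at most 10 in all, crops included, and the job is handed in when it is done.

Besides the shell and the picture viewer there is one more tool, called after ">>>" as name(argument=value, ...), one argument or row to a line, values as JSON. step_arm: Moves the arm, as the interface text tells. Its arguments: {"type":"object","properties":{"increments":{"type":"array"},"newtons":{"type":"number"}},"required":["increments"]}

```bash
mkdir -p pics
python3 - <<'E'
from cell import robot, viewer
import cv2,numpy as np
for n in("scene","top"):
    p=viewer.camera_params(n);print(n,np.round(p["K"],1).tolist(),np.round(p["T"],3).tolist())
    cv2.imwrite(f"pics/{n}0.png",viewer.read_camera(n)[:,:,::-1])
print(robot.observe(),robot.grip_depth)
E
```

```text
scene [[408.2, 0.0, 253.8], [0.0, 408.2, 193.6], [0.0, 0.0, 1.0]] [[-0.254, 0.638, -0.727, 1.307], [0.967, 0.168, -0.191, 0.216], [0.0, -0.752, -0.66, 0.866], [0.0, 0.0, 0.0, 1.0]]
top [[477.6, 0.0, 251.3], [0.0, 477.6, 187.6], [0.0, 0.0, 1.0]] [[-0.013, -0.994, 0.108, 0.309], [-1.0, 0.012, -0.009, -0.01], [0.007, -0.108, -0.994, 1.555], [0.0, 0.0, 0.0, 1.0]]
{'time': 0.1, 'qpos': array([-1.26099363e+00,  3.42642630e-01,  1.52493758e+00, -1.36732166e-05,
        1.27536372e+00, -1.46029611e-01]), 'qvel': array([-0.00031936, -0.00153058, -0.00234506, -0.00067158,  0.00050018,
        0.00103832]), 'joint_efforts': array([ 1.96685636e-03, -4.32002735e+01, -2.44694835e+01,  7.18951668e-02,
        5.25789033e-02, -4.94292897e-05]), 'tool_pos': array([ 0.23100139, -0.471047  ,  0.22611424]), 'tool_rot': array([-3.14025386e+00, -1.83688373e-04,  4.55836173e-01]), 'contact_force': array([ 0.05805248, -0.35866369, -1.13428136]), 'torque': array([ 0.05648525,  0.02348761, -0.03056541]), 'grip_force': 0.0, 'opening': 0.0914099744000058} -0.0188
```

View pics/scene0.png

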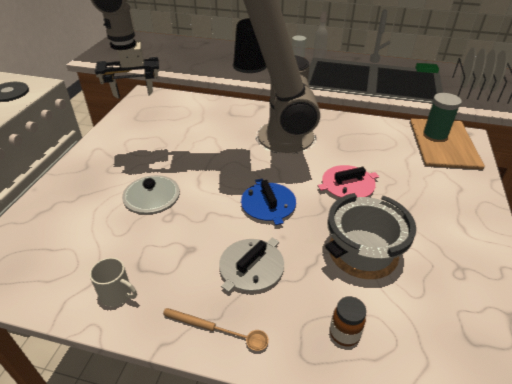

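View pics/top0.png

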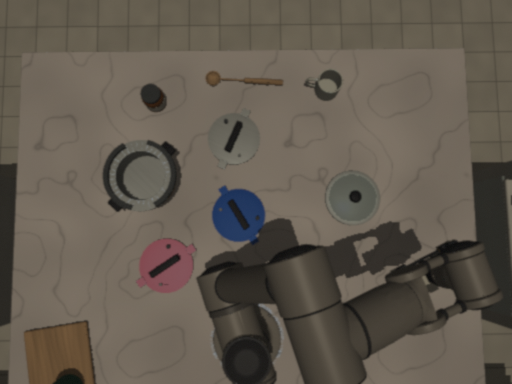

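Both pictures show the candidates. In the scene view they are the steel lid (252,264), blue (269,202), pink (348,182) and the saucepan lid with round knob (151,192). In the top view they are steel (234,139), blue (238,215), pink (167,265) and the saucepan lid (352,197). The pot is at scene (370,232) and top (142,176). I choose the steel lid and check it in close crops.

Run:
```python
import cv2,numpy as np
t=cv2.imread("pics/top0.png");s=cv2.imread("pics/scene0.png")
def c(im,x,y,w,h,k):return cv2.convertScaleAbs(cv2.resize(im[y:y+h,x:x+w],None,fx=k,fy=k,interpolation=cv2.INTER_CUBIC),alpha=1.3)
# 4 panels 400x300: lid top, pot top, lid scene, pot scene
a=np.vstack([np.hstack([c(t,184,102,100,75,4),c(t,92,138,100,75,4)]),np.hstack([c(s,202,226,100,75,4),c(s,315,190,100,75,4)])])
cv2.imwrite("pics/crop1.png",a)
```

```text
(no output)
```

View pics/crop1.png

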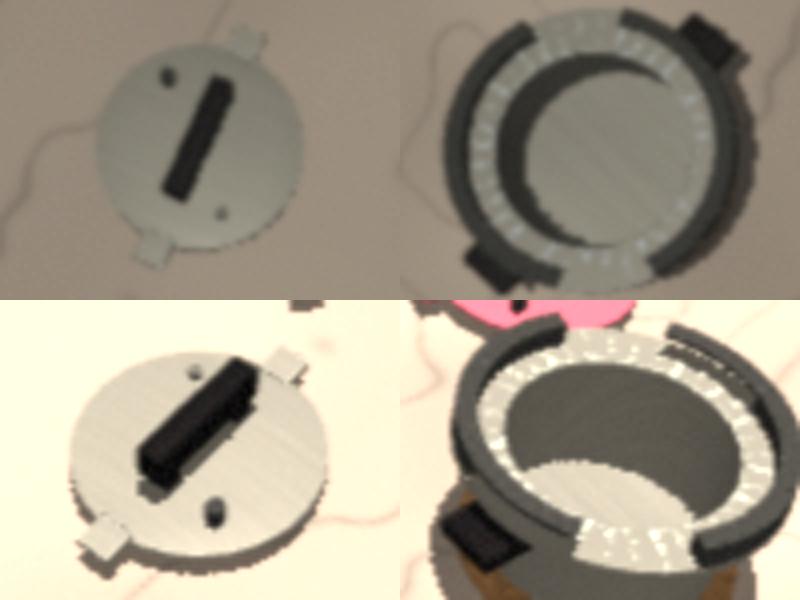

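The crop confirms the choice: a steel disc with two lugs, a straight bar grip, a valve and a pin. The pot's collar gaps show at the top and bottom of the top view, with its handles at upper right and lower left. Next I fit poses by least squares over both views and overlay the model.

```bash
cat > h.py <<'E'
import cv2,numpy as np
from scipy.optimize import least_squares
from cell import viewer
P={n:viewer.camera_params(n) for n in("scene","top")}
def proj(n,X):
    T=P[n]["T"];c=(np.atleast_2d(X)-T[:3,3])@T[:3,:3]
    u=c@P[n]["K"].T;return u[:,:2]/u[:,2:]
def place(p,X):
    X=np.atleast_2d(X);c,s=np.cos(p[3]),np.sin(p[3])
    return np.c_[c*X[:,0]-s*X[:,1],s*X[:,0]+c*X[:,1],X[:,2]]+p[:3]
def cyl(r,deg,z):
    a=np.radians(deg);return np.c_[r*np.cos(a),r*np.sin(a),z+0*a]/1
def fit(obs,p0):
    f=lambda p:np.concatenate([(proj(n,place(p,X))-u).ravel() for n,X,u in obs])
    r=least_squares(f,p0,loss="soft_l1");return r.x,f(r.x).reshape(-1,2)
E
cat > fit1.py <<'E'
from h import *
def px(u,o,q):return (np.array(u)+.5-np.array(q))/4-.5+np.array(o)
L=np.array([[.106,0,.02],[-.106,0,.02],[.052,0,.06],[-.052,0,.06]])
ot=px([[253,31],[149,265],[224,80],[174,196]],(184,102),(0,0))
os_=px([[92,551],[293,359],[151,455],[245,365]],(202,226),(0,300))
# which scene lug is +x: nearer camera = +x world
lid,r=fit([("top",L,ot),("scene",L,os_)],[.5,0,0,-.5]);print("lid",lid,np.degrees(lid[3]));print(np.round(r,1).tolist())
C=np.vstack([cyl(.110,np.array([70.,30,210,250]),.123),cyl(.095,np.array([70.,30,210,250]),.123)])
ct=px([[520,22],[622,10],[562,285],[655,278],[537,40],[625,27],[555,262],[648,260]],(92,138),(400,0))
D=C[[0,1,2,3]]
cs=px([[700,565],[575,545],[672,325],[565,317]],(315,190),(400,300))
cs2=px([[693,540],[582,525],[665,340],[562,338]],(315,190),(400,300))
pot,r=fit([("top",C,ct),("scene",np.vstack([C]),np.vstack([cs,cs2]))],[.5,.2,0,-.7]);print("pot",pot,np.degrees(pot[3]));print(np.round(r,1).tolist())
np.save("fit.npy",[lid,pot])
E
cat > ov.py <<'E'
from h import *
import sys
lid,pot=np.load("fit.npy")
t=cv2.imread("pics/top0.png");s=cv2.imread("pics/scene0.png")
out=[]
for n,im,o,p,k in (("top",t,(184,102),lid,0),("top",t,(92,138),pot,1),("scene",s,(202,226),lid,0),("scene",s,(315,190),pot,1)):
    c=cv2.resize(im[o[1]:o[1]+75,o[0]:o[0]+100],None,fx=4,fy=4,interpolation=cv2.INTER_CUBIC)
    A=np.arange(0,361,5.)
    if k==0: W=[cyl(.086,A,.021)]+[np.array([[s_*.08,-.013,.02],[s_*.106,-.013,.02],[s_*.106,.013,.02],[s_*.08,.013,.02]]) for s_ in(1,-1)]+[np.array([[.052,.011,.06],[.052,-.011,.06],[-.052,-.011,.06],[-.052,.011,.06],[.052,.011,.06]])]
    else:
        W=[cyl(.076,A,.105)]
        for b in(70.,250.):
            a=np.linspace(b,b+140,40);W.append(np.vstack([cyl(.11,a,.123),cyl(.095,a[::-1],.123),cyl(.11,a[:1],.123)]))
        W+=[np.array([[s_*.11,-.0,.089],[s_*.132,0,.089]]) for s_ in(1,-1)]
    for w in W:
        u=(proj(n,place(p,w))-o+.5)*4-.5
        cv2.polylines(c,[np.round(u*16).astype(int)],False,(0,255,0),1,cv2.LINE_AA,4)
    out.append(c)
cv2.imwrite(sys.argv[1],np.vstack([np.hstack(out[:2]),np.hstack(out[2:])]))
E
python3 fit1.py && python3 ov.py pics/ov1.png
```

```text
lid [ 0.63829911  0.03310874 -0.00671979 -0.42044535] -24.089744276202886
[[-0.6, 0.4], [-0.4, 0.2], [-0.0, -0.1], [-0.6, 0.2], [-0.5, 0.4], [-0.2, -0.7], [-1.6, 0.9], [0.3, -0.6]]
pot [ 0.50915078  0.31963455 -0.00842329 -0.75312547] -43.15091086985409
[[1.0, -0.2], [0.0, -0.3], [-2.4, 1.0], [-0.8, -0.5], [-1.1, -0.4], [-1.9, 0.1], [0.6, 1.9], [-1.2, -0.4], [0.4, -1.9], [-0.4, -0.2], [-1.0, 1.1], [-1.8, 0.6], [-0.7, -0.3], [-0.3, 0.7], [-0.6, 0.5], [1.0, -1.1]]
```

View pics/ov1.png

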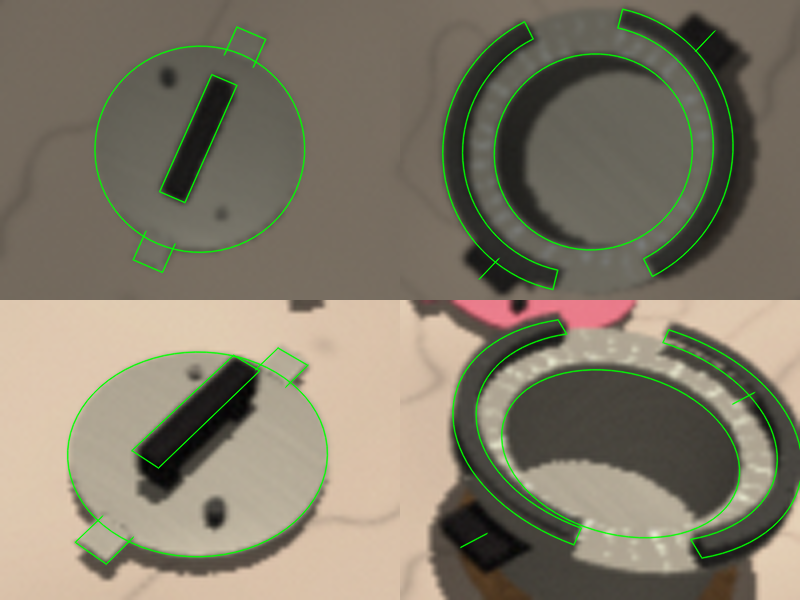

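The overlay matches the lid and the pot to within about a pixel. I'll compare with z fixed at 0, then compute the moves.

```bash
cat >> fit1.py <<'E'
def fit0(obs,p):
    for z in (0,):
        f=lambda q:np.concatenate([(proj(n,place([q[0],q[1],z,q[2]],X))-u).ravel() for n,X,u in obs])
        r=least_squares(f,[p[0],p[1],p[3]],loss="soft_l1");return r.x,np.degrees(r.x[2]),np.sqrt(np.mean(r.fun**2))
print(fit0([("top",L,ot),("scene",L,os_)],lid));print(fit0([("top",C,ct),("scene",C,np.vstack([cs,cs2]))],pot))
E
python3 fit1.py | tail -2
cat > go.py <<'E'
import sys,numpy as np
from cell import robot
# usage: go.py x y z yaw(deg) -> tool-frame shift cm and yaw change, tool z
from scipy.spatial.transform import Rotation as R
s=robot.observe();r=R.from_euler("xyz",s["tool_rot"])
t=np.array(sys.argv[1:4],float);yaw=float(sys.argv[4])
g=R.from_euler("xyz",[180,0,yaw],degrees=True)
print("cm",np.round(r.inv().apply(t-s["tool_pos"])*100,2),"dr",np.round((r.inv()*g).as_rotvec(degrees=True),1))
print(s["time"],np.round(s["tool_pos"],4),np.round(np.degrees(s["tool_rot"]),1),np.round(s["qpos"],2),"F",np.round(s["contact_force"],1),"op",round(s["opening"],4),s["grip_force"])
E
python3 go.py .636 .033 .2 156
```

```text
(array([ 0.6393951 ,  0.03358714, -0.41200748]), np.float64(-23.60628954624145), np.float64(0.9784356655572068))
(array([ 0.5124985 ,  0.31846923, -0.75352198]), np.float64(-43.173629417835684), np.float64(1.4717190778144749))
cm [ 58.55 -27.43   2.66] dr [-0.000e+00 -1.000e-01 -1.299e+02]
0.1 [ 0.231  -0.471   0.2261] [-179.9   -0.    26.1] [-1.26  0.34  1.52 -0.    1.28 -0.15] F [ 0.1 -0.4 -1.1] op 0.0914 0.0
```

>>> step_arm(
  increments=[
    {"delta_pos":[4.5,-2.1,0],"dr":[0,0,-10],"fingers":-0.3},
    {"delta_pos":[9,-4.2,0],"dr":[0,0,-20],"fingers":-0.3},
    {"delta_pos":[13.5,-6.3,0],"dr":[0,0,-30],"fingers":-0.3},
    {"delta_pos":[18,-8.4,0],"dr":[0,0,-40],"fingers":-0.3},
    {"delta_pos":[22.5,-10.5,0],"dr":[0,0,-50],"fingers":-0.3},
  ],
  newtons=40,
)

```text
time: 0.72
tool_pos: [0.3876, -0.2766, 0.2265]
tool_rot: [-3.141, -0.0, 1.334]
contact_force: [0.4, 0.3, -0.1]
opening: 0.06
grip_force: 0.0
```

```bash
python3 go.py .639 .0335 .2 156
```

```text
cm [36.05 17.16  2.65] dr [ -0.   -0.  -79.6]
0.725 [ 0.3876 -0.2766  0.2265] [-180.    -0.    76.4] [-0.78  0.25  1.65 -0.    1.24 -0.54] F [ 0.4  0.3 -0.1] op 0.06 0.0
```

>>> step_arm(
  increments=[
    {"delta_pos":[4.5,2.2,0.5],"dr":[0,0,-10],"fingers":-0.3},
    {"delta_pos":[9,4.4,1],"dr":[0,0,-20],"fingers":-0.3},
    {"delta_pos":[13.5,6.5,1.5],"dr":[0,0,-30],"fingers":-0.3},
    {"delta_pos":[18,8.7,2],"dr":[0,0,-40],"fingers":-0.3},
    {"delta_pos":[22.5,10.8,2.5],"dr":[0,0,-50],"fingers":-0.3},
  ],
)

```text
time: 1.35
tool_pos: [0.5465, -0.0841, 0.2012]
tool_rot: [-3.141, -0.0, 2.207]
contact_force: [0.0, -0.4, 0.4]
opening: 0.0598
grip_force: 0.0
```

```bash
python3 go.py .639 .0335 .12 156
```

```text
cm [ 3.96 14.43  8.12] dr [ -0.   -0.  -29.6]
1.35 [ 0.5465 -0.0841  0.2012] [-180.    -0.   126.4] [-0.29  0.41  1.49 -0.    1.24 -0.93] F [ 0.  -0.4  0.4] op 0.0598 0.0
```

>>> step_arm(
  increments=[
    {"delta_pos":[1.2,4.5,1],"dr":[0,0,-10],"fingers":-0.3},
    {"delta_pos":[2.5,9,2],"dr":[0,0,-20],"fingers":-0.3},
    {"delta_pos":[4,14.4,4],"dr":[0,0,-29.6],"fingers":-0.3},
    {"delta_pos":[4,14.4,8],"dr":[0,0,-29.6],"fingers":-0.3},
    {"delta_pos":[4,14.4,8.5],"dr":[0,0,-29.6],"fingers":-0.3},
  ],
)

```text
time: 1.98
tool_pos: [0.6363, 0.0323, 0.1131]
tool_rot: [-3.139, -0.007, 2.719]
contact_force: [-0.1, 0.4, 1.3]
opening: 0.0598
grip_force: 0.0
```

```bash
python3 go.py .639 .0335 .031 156
python3 - <<'E'
from h import *
s=viewer.read_camera("scene")[:,:,::-1]
c=cv2.resize(s[170:300,190:320],None,fx=4,fy=4,interpolation=cv2.INTER_CUBIC);cv2.imwrite("pics/near1.png",c)
E
```

```text
cm [-0.25  0.24  8.21] dr [-0.2 -0.4 -0.2]
1.975 [0.6363 0.0323 0.1131] [-179.8   -0.4  155.8] [-0.07  0.65  1.33 -0.    1.17 -1.22] F [-0.1  0.4  1.3] op 0.0598 0.0
```

View pics/near1.png

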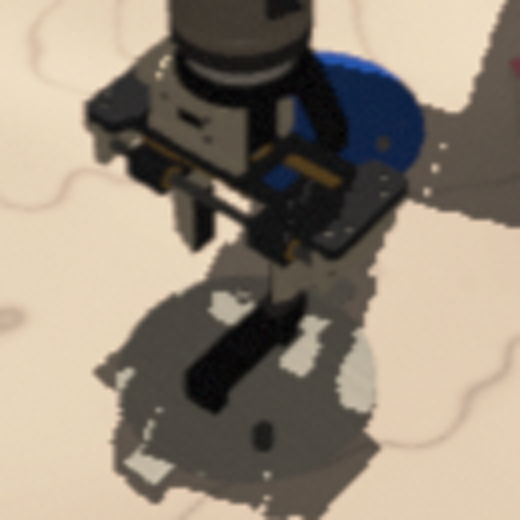

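The fingers (195,220) and (290,290) straddle the bar grip centred at (245,350), so I go down and close.

>>> step_arm(
  increments=[
    {"delta_pos":[0,0,3],"dr":[0,0,0],"fingers":-0.3},
    {"delta_pos":[0,0,5.5],"dr":[0,0,0],"fingers":-0.3},
    {"delta_pos":[0,0,7.5],"dr":[0,0,0],"fingers":-0.3},
    {"delta_pos":[0,0,8.4],"dr":[0,0,0],"fingers":-0.3},
    {"delta_pos":[0,0,8.4],"dr":[0,0,0],"fingers":-0.3},
  ],
)

```text
time: 2.65
tool_pos: [0.6389, 0.031, 0.0335]
tool_rot: [3.141, 0.001, 2.717]
contact_force: [0.1, -0.4, 0.3]
opening: 0.0598
grip_force: 0.0
```

>>> step_arm(
  increments=[
    {"delta_pos":[0,0,0],"dr":[0,0,0],"fingers":0.5},
    {"delta_pos":[0,0,0],"dr":[0,0,0],"fingers":0.8},
    {"delta_pos":[0,0,0],"dr":[0,0,0],"fingers":0.8},
    {"delta_pos":[0,0,0],"dr":[0,0,0],"fingers":0.8},
    {"delta_pos":[0,0,0],"dr":[0,0,0],"fingers":0.8},
  ],
)

```text
time: 3.28
tool_pos: [0.6391, 0.0322, 0.0331]
tool_rot: [3.14, 0.001, 2.718]
contact_force: [1.4, 3.7, 2.1]
opening: 0.0216
grip_force: 40.0
```

```bash
python3 go.py .639 .0335 .2 156
```

```text
cm [  0.04   0.13 -16.69] dr [ 0.1  0.1 -0.3]
3.275 [0.6391 0.0322 0.0331] [1.799e+02 1.000e-01 1.557e+02] [-0.07  0.74  1.41  0.    0.99 -1.22] F [1.4 3.7 2.1] op 0.0216 40.00029265880585
```

>>> step_arm(
  increments=[
    {"delta_pos":[0,0,-2],"dr":[0,0,0],"fingers":0.8},
    {"delta_pos":[0,0,-6],"dr":[0,0,0],"fingers":0.8},
    {"delta_pos":[0,0,-11],"dr":[0,0,0],"fingers":0.8},
    {"delta_pos":[0,0,-15],"dr":[0,0,0],"fingers":0.8},
    {"delta_pos":[0,0,-17],"dr":[0,0,0],"fingers":0.8},
  ],
  newtons=50,
)

```text
time: 3.9
tool_pos: [0.6385, 0.0312, 0.2043]
tool_rot: [-3.141, 0.001, 2.718]
contact_force: [0.9, 0.6, -5.9]
opening: 0.0217
grip_force: 50.0
```

```bash
python3 go.py .511 .319 .2 187
```

```text
cm [23.46 20.99  0.39] dr [ -0.    0.1 -31.3]
3.9 [0.6385 0.0312 0.2043] [-1.800e+02  1.000e-01  1.557e+02] [-0.07  0.57  1.22 -0.    1.35 -1.22] F [ 0.9  0.6 -5.9] op 0.0217 49.998173117637634
```

>>> step_arm(
  increments=[
    {"delta_pos":[2.5,2.2,0],"dr":[0,0,-4],"fingers":0.8},
    {"delta_pos":[6.2,5.5,0],"dr":[0,0,-9],"fingers":0.8},
    {"delta_pos":[10,9,0],"dr":[0,0,-15],"fingers":0.8},
    {"delta_pos":[14,12.5,0],"dr":[0,0,-20],"fingers":0.8},
    {"delta_pos":[17.5,15.7,0],"dr":[0,0,-25],"fingers":0.8},
  ],
)

```text
time: 4.53
tool_pos: [0.5418, 0.2477, 0.2014]
tool_rot: [-3.14, -0.003, -3.126]
contact_force: [1.1, 0.0, -4.6]
opening: 0.0218
grip_force: 50.0
```

>>> step_arm(
  increments=[
    {"delta_pos":[2.5,-0.2,0],"dr":[0,0,-3],"fingers":0.8},
    {"delta_pos":[4,-0.3,0],"dr":[0,0,-5],"fingers":0.8},
    {"delta_pos":[5,-0.4,0],"dr":[0,0,-6],"fingers":0.8},
    {"delta_pos":[5,-0.4,0],"dr":[0,0,-6],"fingers":0.8},
    {"delta_pos":[5,-0.4,0],"dr":[0,0,-6],"fingers":0.8},
  ],
)

```text
time: 5.15
tool_pos: [0.4942, 0.2418, 0.2025]
tool_rot: [-3.141, 0.0, -3.025]
contact_force: [0.5, 0.0, -4.3]
opening: 0.0217
grip_force: 50.0
```

```bash
python3 go.py .511 .319 .2 187
```

```text
cm [-2.56  7.47  0.25] dr [-0.   0.  -0.3]
5.15 [0.4942 0.2418 0.2025] [-180.     0.  -173.3] [ 0.32  0.41  1.49 -0.    1.24 -1.37] F [ 0.5  0.  -4.3] op 0.0217 49.998058676719666
```

My second shift was written along the wrong, stale tool axes. I correct it here.

>>> step_arm(
  increments=[
    {"delta_pos":[-0.6,2,0],"dr":[0,0,0],"fingers":0.8},
    {"delta_pos":[-1.6,4.7,0.1],"dr":[0,0,0],"fingers":0.8},
    {"delta_pos":[-2.4,7,0.2],"dr":[0,0,0],"fingers":0.8},
    {"delta_pos":[-2.6,7.5,0.2],"dr":[0,0,-0.3],"fingers":0.8},
    {"delta_pos":[-2.6,7.5,0.2],"dr":[0,0,-0.3],"fingers":0.8},
  ],
)

```text
time: 5.78
tool_pos: [0.5107, 0.3199, 0.2002]
tool_rot: [-3.141, -0.001, -3.018]
contact_force: [-0.4, 1.0, -4.8]
opening: 0.0217
grip_force: 50.0
```

```bash
python3 go.py .511 .319 .124 187;python3 - <<'E'
from h import *
from cell import robot
lid,pot=np.load("fit.npy")
A=np.arange(0,361,5.)
out=[]
s_=robot.observe()
held=np.r_[s_["tool_pos"]-[0,0,.0331],s_["tool_rot"][2]]
for n,o in(("top",(82,118)),("scene",(300,130))):
    im=viewer.read_camera(n)[:,:,::-1]
    c=cv2.resize(im[o[1]:o[1]+130,o[0]:o[0]+130],None,fx=3,fy=3,interpolation=cv2.INTER_CUBIC)
    W=[place(held,cyl(.086,A,.021))]+[place(held,np.array([[k*.08,-.013,.02],[k*.106,-.013,.02],[k*.106,.013,.02],[k*.08,.013,.02]])) for k in(1,-1)]
    for w in W:
        u=(proj(n,w)-o+.5)*3-.5;cv2.polylines(c,[np.round(u*16).astype(int)],False,(0,255,0),1,cv2.LINE_AA,4)
    for b in(70.,250.):
        w=place(pot,cyl(.11,np.linspace(b,b+140,40),.123));u=(proj(n,w)-o+.5)*3-.5;cv2.polylines(c,[np.round(u*16).astype(int)],False,(0,0,255),1,cv2.LINE_AA,4)
    out.append(c)
cv2.imwrite("pics/held.png",np.hstack(out))
E
```

```text
cm [-0.03 -0.09  7.62] dr [-0.  -0.   0.1]
5.775 [0.5107 0.3199 0.2002] [-180.    -0.  -172.9] [ 0.43  0.51  1.34 -0.    1.3  -1.26] F [-0.4  1.  -4.8] op 0.0217 49.99795854091644
```

View pics/held.png

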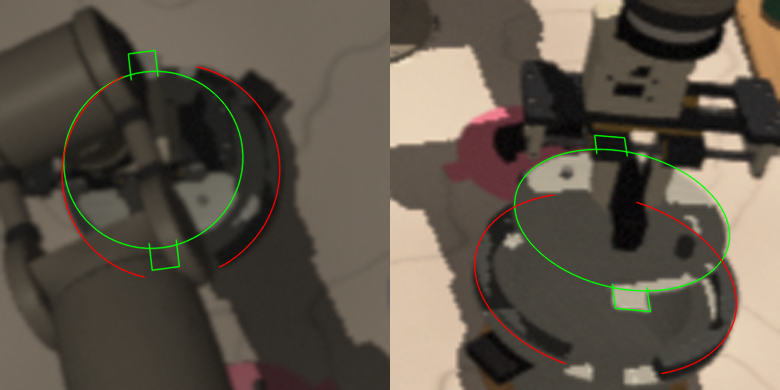

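In the scene view the held lid coincides with the predicted outline: the near lug is at (630,298), above the gap between (580,370) and (640,375). I lower it onto the pot.

>>> step_arm(
  increments=[
    {"delta_pos":[0,0,1.5],"dr":[0,0,0],"fingers":0.8},
    {"delta_pos":[0,0,3],"dr":[0,0,0],"fingers":0.8},
    {"delta_pos":[0,0,4.3],"dr":[0,0,0],"fingers":0.8},
    {"delta_pos":[0,0,5.2],"dr":[0,0,0],"fingers":0.8},
    {"delta_pos":[0,0,5.8],"dr":[0,0,0],"fingers":0.8},
  ],
)

```text
time: 6.5
tool_pos: [0.5106, 0.3195, 0.1419]
tool_rot: [-3.141, -0.001, -3.019]
contact_force: [1.0, 0.4, -4.9]
opening: 0.0217
grip_force: 50.0
```

>>> step_arm(
  increments=[
    {"delta_pos":[0,0,0.4],"dr":[0,0,0],"fingers":0.8},
    {"delta_pos":[0,0,0.8],"dr":[0,0,0],"fingers":0.8},
    {"delta_pos":[0,0,1.2],"dr":[0,0,0],"fingers":0.8},
    {"delta_pos":[0,0,1.5],"dr":[0,0,0],"fingers":0.8},
    {"delta_pos":[0,0,1.5],"dr":[0,0,0],"fingers":0.8},
  ],
)

```text
time: 7.12
tool_pos: [0.5106, 0.3195, 0.1275]
tool_rot: [-3.141, -0.0, -3.019]
contact_force: [0.3, 0.2, -4.2]
opening: 0.0215
grip_force: 50.0
```

```bash
python3 go.py .511 .319 .124 187
```

```text
cm [-0.04 -0.06  0.35] dr [-0. -0.  0.]
7.125 [0.5106 0.3195 0.1275] [-180.   -0. -173.] [ 0.43  0.57  1.44 -0.    1.13 -1.26] F [ 0.3  0.2 -4.2] op 0.0215 49.998124837875366
```

The lugs have passed the collar, since riding on it would stop the TCP at 0.142. I seat the lid.

>>> step_arm(
  increments=[
    {"delta_pos":[0,0,0.1],"dr":[0,0,0],"fingers":0.8},
    {"delta_pos":[0,0,0.2],"dr":[0,0,0],"fingers":0.8},
    {"delta_pos":[0,0,0.3],"dr":[0,0,0],"fingers":0.8},
    {"delta_pos":[0,0,0.35],"dr":[0,0,0],"fingers":0.8},
    {"delta_pos":[0,0,0.35],"dr":[0,0,0],"fingers":0.8},
  ],
)

```text
time: 7.75
tool_pos: [0.5107, 0.3196, 0.1242]
tool_rot: [-3.142, 0.0, -3.019]
contact_force: [-0.6, 0.2, -4.9]
opening: 0.0216
grip_force: 50.0
```

>>> step_arm(
  increments=[
    {"delta_pos":[0,0,0.05],"dr":[0,0,0],"fingers":0.8},
    {"delta_pos":[0,0,0.1],"dr":[0,0,0],"fingers":0.8},
    {"delta_pos":[0,0,0.15],"dr":[0,0,0],"fingers":0.8},
    {"delta_pos":[0,0,0.15],"dr":[0,0,0],"fingers":0.8},
    {"delta_pos":[0,0,0.15],"dr":[0,0,0],"fingers":0.8},
  ],
)

```text
time: 8.38
tool_pos: [0.5108, 0.3196, 0.1241]
tool_rot: [3.141, 0.001, -3.019]
contact_force: [-3.5, -2.8, 7.2]
opening: 0.022
grip_force: 50.0
```

It is seated exactly at home height. I relieve 1 mm and turn clockwise (+z of the tool).

>>> step_arm(
  increments=[
    {"delta_pos":[0,0,-0.15],"dr":[0,0,2],"fingers":0.8},
    {"delta_pos":[0,0,-0.15],"dr":[0,0,7],"fingers":0.8},
    {"delta_pos":[0,0,-0.15],"dr":[0,0,12],"fingers":0.8},
    {"delta_pos":[0,0,-0.15],"dr":[0,0,18],"fingers":0.8},
    {"delta_pos":[0,0,-0.15],"dr":[0,0,24],"fingers":0.8},
  ],
)

```text
time: 9.0
tool_pos: [0.5111, 0.3198, 0.1241]
tool_rot: [3.141, 0.001, 2.841]
contact_force: [0.7, 0.3, -2.2]
opening: 0.0217
grip_force: 50.0
```

```bash
python3 go.py .511 .319 .124 137
```

```text
cm [-0.02 -0.08  0.01] dr [ 0.   0.  25.8]
9.0 [0.5111 0.3198 0.1241] [180.    0.  162.8] [ 0.43  0.57  1.44 -0.    1.12 -0.84] F [ 0.7  0.3 -2.2] op 0.0217 50.00409185886383
```

>>> step_arm(
  increments=[
    {"delta_pos":[0,0,0],"dr":[0,0,6],"fingers":0.8},
    {"delta_pos":[0,0,0],"dr":[0,0,12],"fingers":0.8},
    {"delta_pos":[0,0,0],"dr":[0,0,18],"fingers":0.8},
    {"delta_pos":[0,0,0],"dr":[0,0,23],"fingers":0.8},
    {"delta_pos":[0,0,0],"dr":[0,0,26],"fingers":0.8},
  ],
)

```text
time: 9.62
tool_pos: [0.5111, 0.3198, 0.1241]
tool_rot: [3.141, 0.0, 2.388]
contact_force: [0.9, -0.8, -1.8]
opening: 0.0219
grip_force: 50.0
```

```bash
python3 go.py .511 .319 .124 137; python3 -c "
from cell import robot;print(robot.observe()['torque'])"
```

```text
cm [-0.05 -0.06  0.01] dr [ 0.   0.  -0.2]
9.625 [0.5111 0.3198 0.1241] [180.    0.  136.8] [ 0.43  0.57  1.44 -0.    1.12 -0.39] F [ 0.9 -0.8 -1.8] op 0.0219 50.00603377819061
[ 0.10438837 -0.21002019  0.19135347]
```

The lid is at the locked angle with no stop torque. I release it, then rise.

>>> step_arm(
  increments=[
    {"delta_pos":[0,0,0],"dr":[0,0,0],"fingers":0.3},
    {"delta_pos":[0,0,0],"dr":[0,0,0],"fingers":-0.2},
    {"delta_pos":[0,0,0],"dr":[0,0,0],"fingers":-0.2},
    {"delta_pos":[0,0,-0.5],"dr":[0,0,0],"fingers":-0.2},
    {"delta_pos":[0,0,-2],"dr":[0,0,0],"fingers":-0.2},
  ],
)

```text
time: 10.25
tool_pos: [0.5103, 0.3194, 0.1443]
tool_rot: [-3.14, -0.0, 2.391]
contact_force: [0.6, 0.3, 0.1]
opening: 0.0547
grip_force: 0.0
```

>>> step_arm(
  increments=[
    {"delta_pos":[0,0,-3],"dr":[0,0,0],"fingers":-0.2},
    {"delta_pos":[0,0,-8],"dr":[0,0,0],"fingers":-0.2},
    {"delta_pos":[0,4,-11],"dr":[0,0,0],"fingers":-0.2},
    {"delta_pos":[0,9,-12],"dr":[0,0,0],"fingers":-0.2},
    {"delta_pos":[0,14,-12],"dr":[0,0,0],"fingers":-0.2},
  ],
)

```text
time: 10.88
tool_pos: [0.6073, 0.4231, 0.2681]
tool_rot: [3.137, 0.002, 2.391]
contact_force: [0.7, 0.3, 0.9]
opening: 0.0555
grip_force: 0.0
```

```bash
python3 go.py .511 .319 .3 137
```

```text
cm [ -0.06 -14.16  -3.26] dr [0.3 0.1 0. ]
10.875 [0.6073 0.4231 0.2681] [1.797e+02 1.000e-01 1.370e+02] [ 0.51  0.77  0.68 -0.    1.69 -0.32] F [0.7 0.3 0.9] op 0.0555 0.0
```

```bash
python3 go.py .5 -.05 .27 137
```

```text
cm [-24.42 -41.92  -0.36] dr [0.3 0.1 0. ]
10.875 [0.6073 0.4231 0.2681] [1.797e+02 1.000e-01 1.370e+02] [ 0.51  0.77  0.68 -0.    1.69 -0.32] F [0.7 0.3 0.9] op 0.0555 0.0
```

>>> step_arm(
  increments=[
    {"delta_pos":[-3,-5,0],"dr":[0,0,0],"fingers":-0.2},
    {"delta_pos":[-6,-10,0],"dr":[0,0,0],"fingers":-0.2},
    {"delta_pos":[-9,-15,0],"dr":[0,0,0],"fingers":-0.2},
    {"delta_pos":[-12,-20,0],"dr":[0,0,0],"fingers":-0.2},
    {"delta_pos":[-15,-25,0],"dr":[0,0,0],"fingers":-0.2},
  ],
)

```text
time: 11.5
tool_pos: [0.5449, 0.1352, 0.2656]
tool_rot: [3.14, 0.001, 2.392]
contact_force: [0.5, -1.0, -0.0]
opening: 0.0546
grip_force: 0.0
```

>>> step_arm(
  increments=[
    {"delta_pos":[-3,-5,0],"dr":[0,0,0],"fingers":-0.2},
    {"delta_pos":[-6,-10,0],"dr":[0,0,0],"fingers":-0.2},
    {"delta_pos":[-9,-15,0],"dr":[0,0,0],"fingers":-0.2},
    {"delta_pos":[-9.4,-17,0],"dr":[0,0,0],"fingers":-0.2},
    {"delta_pos":[-9.4,-17,0],"dr":[0,0,0],"fingers":-0.2},
  ],
)

```text
time: 12.12
tool_pos: [0.498, -0.0528, 0.2655]
tool_rot: [3.141, 0.002, 2.389]
contact_force: [-0.3, 0.4, 0.0]
opening: 0.055
grip_force: 0.0
```

```bash
python3 go.py .511 .319 .3 137
python3 - <<'E'
from h import *
out=[]
for n,o in(("top",(92,138)),("scene",(315,190))):
    im=viewer.read_camera(n)[:,:,::-1];cv2.imwrite(f"pics/{n}_end.png",im)
    im=im[o[1]-10:o[1]+90,o[0]:o[0]+100]
    out.append(cv2.convertScaleAbs(cv2.resize(im,None,fx=4,fy=4,interpolation=cv2.INTER_CUBIC),alpha=1.2))
cv2.imwrite("pics/final.png",np.hstack(out))
a=cv2.imread("pics/top0.png")[165:230,320:385].astype(int);b=cv2.imread("pics/top_end.png")[165:230,320:385].astype(int)
print(np.abs(a-b).mean())
E
```

```text
cm [24.47 28.02 -3.47] dr [ 0.   0.1 -0.1]
12.125 [ 0.498  -0.0528  0.2655] [1.800e+02 1.000e-01 1.369e+02] [-0.26  0.27  1.52 -0.    1.35 -1.08] F [-0.3  0.4  0. ] op 0.055 0.0
4.5263905325443785
```

View pics/final.png

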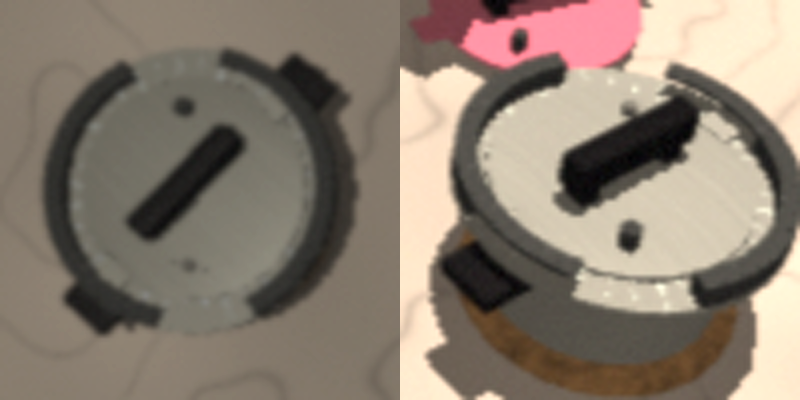

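The lid sits level under the collar. Its grip, from (145,230) to (230,135), is in line with the handles at (95,308) and (312,82), and the saucepan lid has not moved.

```bash
python3 -c "
from cell import robot;print(robot.hand_in())"
```

```text
the job is handed in; nothing more can be done
None
```

The pressure cooker is closed and handed in: its steel lid is seated level and locked, with the grip in line with the side handles to within about 2° by eye, and the saucepan lid was left where it lay.

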